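# Draw the spirit level out of the boarded tool crate

### The arm

A 6-joint arm with a two-finger parallel gripper is mounted at the origin on the work surface. World frame = base frame: x ahead of the robot, y to its left, z up, the work surface at z = 0. Lengths are in mm, angles in rad, forces in N, time in s.
With the tool pointing down it reaches from about 300 to 875 mm from the base axis. Payload 4.2 kg.
Tool frame: the origin (TCP) lies at the very end of the fingers, on their centre line; the grasp point (between the pads) lies 19 mm behind it; z points along the fingers, y is the line along which they close (so a half turn about z gives the same grasp; the last joint's range is limited). The gripper opens to 85 mm and grips with 20 to 120 N. Pads are 22 mm wide; open, the fingers measure 114 mm over their backs; the gripper's body (76 mm by 85 mm) begins 54 mm behind the grasp point. The pads swing forward as they close: fully open they stand 13 mm farther back than shut.
Start: joints at [-1.252, 0.32, 1.565, -0, 1.257, -0.02], TCP at [191.108, -542.328, 231.338] pointing down, gripper open.
Joint ranges: [-3.11, 3.11], [-0.84, 2.01], [0.21, 2.61], [-1.34, 4.49], [0.05, 2.63], [-2.56, 2.56]. Speed limits (rad/s): [2.57, 2.57, 3.14, 3.14, 3.14, 3.14].

### API

Orientations are given as a rotation vector (axis times angle).
In Python, from plant import ctrl gives the robot as it stands. The module is installed in compiled form; this text tells all that it offers.
- The arm moves only by the tool jog_arm, never from a script. Its argument "commands" is a list of rows, each a list of 4 numbers: the shift along the tool's x, y, z scaled (see below), then the turn about the tool's z scaled (see below). In form: [[x, y, z, roll], ...]. A call has exactly 10 rows; each row is the pose to reach, as a shift and turn from the pose commanded when the call began, along the tool's axes at that moment; what a row does not reach only later rows make up. The controller multiplies each number of a shift by 200 mm and each number of a turn by 90 degrees. A row lasts 1/10 s, in which the tool goes at most 50 mm and 8.59 degrees, less where a joint would pass 70% of its speed; a pose out of reach is approached as far as the arm can. A call with a number of a shift or a turn outside -1 to 1 is refused whole. A call with a gripper value outside its range is refused whole. "grip" is the opening, from -1 (shut) to 1 (fully open), so that 0 is half open, set as the call begins (left out, the last holds). The fingers move at their own pace and stop on an object; "squeeze" is the grip in N (left out, the last holds). Time passes only in rows, so rows that repeat a pose let the fingers close, or fill a call up. It gives the time, the measured TCP pose, the force, the opening and the grip force at its end, in the units of the state.
- ctrl.observe(): the state, without advancing time (a new reading comes with each control period).
- ctrl.read_camera(name): name is "side" or "top"; returns a dict with "color" (480x640x3 uint8, red, green, blue), "mtx" (3x3 intrinsics, pixels), "world_from_camera" (4x4, takes a point from camera to world coordinates). Camera axes: x right, y down, z forward; pixel columns grow to the right and rows downward; lengths in mm; the calibration is good to about 2 mm. A picture is of the moment at which its call begins. There is no depth.
- ctrl.hand_in(): hands the job in; it is judged then, once.
Trained networks look in the newest picture that a camera, given by its name, has taken for a name from the list of things; names that differ only in an ending like _2 or _b are one class to them, and where a whole thing is asked for, a point or a joint stands for the part that bears it (a point fixed in the world has none). Each returns a list of dicts, best first, with "confidence" (0 to 1); they miss things now and then, are a little off and sometimes report something else, mostly with a low value. They report only what shows in the picture. A call takes as long as a camera call.
- ctrl.boxes_of(query, camera): "position" ([row, column] in pixels, amid what is visible of it).
- ctrl.mark_of(query, camera): "position" ([row, column] in pixels: a listed point, or the origin of a listed thing).
The state is a dict: "time_s": time; "qpos": joint angles; "dq": joint speeds; "effort": joint torques, N m; "position": TCP position; "tool_rot": TCP orientation; "force": force on the tool from outside, world axes, zero at the start; "wrist_torque": the same for the moment, N m; "finger_gap": finger opening in mm; "grip_force": force on a finger pad.
Only numpy, scipy, OpenCV 4.12 (cv2) and the standard library are available. Lean on these libraries where they do the work, as an engineer would, in place of code of your own. Each camera call takes 0.05 s, during which the arm holds its last target. There are 200 camera calls.

### The job

The spirit level lies in the low wooden tool crate, trapped under the boards at both ends. Slide it flat along the crate's floor towards the robot until its near end sits squarely against the wooden stop, then tilt its far end up through the gap between the boards, draw it out on the slant, and finish holding it still in the gripper, wholly clear and about 5 cm or more above the boards: do not put it down or let go. Leave the jar, the paint can and the brush where they are.

Things in the scene. Friction and masses are not known exactly. Their poses are not given: they have to be found in the camera images.
- crate: low plywood crate fixed to the bench, 364 long (x, away from the robot) x 160 wide (y) x 68 high; origin: centre of underside. Inner floor 8 above the bench, inner width 140, side walls 60 high. Two boards 8 thick across its top (underside 60, top 68 above the bench) cover both ends, leaving an opening from x = -88 to +116 (204 long x 140 wide). Far inner wall at x = +172
- crate_stop (a point): bottom middle of the stop's face, on the crate's inner floor (8 above the bench), at crate x = -158; axes as the crate's. The stop is a dark wooden strip 30 high across the whole inner width at the robot's end, under the near board, facing +x
- crate_near_lip (a point): middle of the near board's edge at the opening, on its top face (68 above the bench), 70 beyond the stop's face
- crate_far_lip (a point): middle of the far board's edge at the opening, on its top face (68 above the bench), 274 beyond the stop's face
- level: loose aluminium spirit level, a straight bar 260 long (x, pointing away from the robot) x 22 wide (y) x 24 high (z), black ends, three vials, about 0.2 kg; origin: centre of underside. Starts flat on the crate's floor, both ends under the boards, about 26 to 52 short of the stop; home on the stop its far end clears the far board by 14
- level_near (a point): centre of the level's end face nearest the robot, 130 from its middle, 12 above its underside
- level_far (a point): centre of the level's far end face, 130 from its middle, 12 above its underside
- jar: glass jar with a steel lid, 70 across, 90 high, standing beside the crate; origin at its underside; bystander
- paint_can: steel paint can, 90 across, 110 high, standing beside the crate; origin at its underside; bystander
- brush: paint brush lying on the bench beside the crate; bystander

How it is judged:
By the outcome, as a careful person would: the job done as asked, in the order asked, and still so for the second after the job is handed in, while the arm keeps its last pose, push and grip.
It also fails if it takes over 40 s, if anything falls off the work surface, if the arm or the gripper's body presses on something with over 40 N, if the wrist force passes 120 N, or if a joint passes its speed limit or range.

## Working session

There is one attempt and no reset: what is moved stays moved. The work goes in short steps, Python scripts to look and compute and a tool call to move; the robot and the scene stay as the last step left them, time stands still between calls to the robot, and variables do not carry over. Pictures are saved under pics/ and viewed, at most 10 in all, crops included, and the job is handed in when it is done.

Besides the shell and the picture viewer there is one more tool, called in YAML: its name, and indented under it one key for each argument. jog_arm: Moves the arm, as the interface text tells. Its arguments: {"type":"object","properties":{"commands":{"type":"array","items":{"type":"array","items":{"type":"number","minimum":-1,"maximum":1}}},"grip":{"type":"number"},"squeeze":{"type":"number"}},"required":["commands"]}

```bash
mkdir -p pics; cat > h.py <<'E'
import numpy as np, cv2
from plant import ctrl
from scipy.spatial.transform import Rotation as R
def ray(c,px,z):
    K=np.array(c["mtx"]);T=np.array(c["world_from_camera"])
    d=T[:3,:3]@np.linalg.solve(K,[px[1],px[0],1.]);o=T[:3,3]
    return o+d*(z-o[2])/d[2]
def proj(c,p):
    T=np.linalg.inv(np.array(c["world_from_camera"]));q=np.array(c["mtx"])@(T[:3,:3]@np.array(p)+T[:3,3]);return q[[1,0]]/q[2]
E
python3 - <<'E'
from h import *
np.set_printoptions(precision=1,suppress=True)
s=ctrl.observe();print(s)
Z=dict(crate_stop=8,crate_near_lip=68,crate_far_lip=68,level=8,level_near=20,level_far=20,crate=0,jar=0,paint_can=0,brush=0)
for n in("top","side"):
    c=ctrl.read_camera(n);cv2.imwrite(f"pics/{n}0.png",c["color"][:,:,::-1])
    print(n,np.array(c["world_from_camera"]))
    for q,z in Z.items():
        for m in ctrl.mark_of(q,n)[:2]: print(q,round(m["confidence"],2),np.array(m["position"]),ray(c,m["position"],z))
E
```

```text
{'time_s': 0.0, 'qpos': array([-1.3,  0.3,  1.6, -0. ,  1.3, -0. ]), 'dq': array([ 0., -0.,  0.,  0.,  0., -0.]), 'effort': array([  0. , -41.6, -23.4,   0. ,   0. ,   0. ]), 'position': array([ 190.9, -541.9,  230.5]), 'tool_rot': array([-3.1, -0.5,  0. ]), 'force': array([ 1. ,  0.6, -0.3]), 'wrist_torque': array([ 0., -0.,  0.]), 'grip_force': 0.0, 'finger_gap': 85.86063245849375}
top [[   0.    -1.     0.2  386.7]
 [  -1.    -0.     0.     3.4]
 [  -0.    -0.2   -1.  1064.6]
 [   0.     0.     0.     1. ]]
crate_stop 0.73 [330.1 333.8] [412.6 -32.4   8. ]
crate_near_lip 0.92 [296.6 336.7] [478.7 -35.2  68. ]
crate_far_lip 0.65 [195.7 341.6] [693.  -42.6  68. ]
level 0.88 [250.1 335.4] [586.5 -33.2   8. ]
level_near 0.56 [311.4 334.2] [451.6 -32.2  20. ]
level_far 0.73 [192.8 333.7] [714.1 -27.2  20. ]
crate 0.76 [257.7 334.9] [570.9 -32.7   0. ]
jar 0.93 [321.8 477.4] [ 437.8 -340.9    0. ]
jar 0.24 [330.3 332.7] [412.3 -30.3   0. ]
paint_can 0.82 [282.7 169.9] [507.1 329.5   0. ]
brush 0.85 [248.2 486.6] [ 599.6 -367.7    0. ]
side [[ -1.   -0.2   0.2 352.8]
 [ -0.3   0.7  -0.7 800.5]
 [  0.   -0.7  -0.7 921.3]
 [  0.    0.    0.    1. ]]
crate_stop 0.97 [255.6 392.7] [403.4 -35.3   8. ]
crate_near_lip 0.56 [229.  359.1] [485.6 -39.1  68. ]
crate_far_lip 0.9 [216.1 272.7] [683.4 -27.3  68. ]
crate_far_lip 0.43 [230.1 359.2] [484.7 -35.8  68. ]
level_near 0.75 [244.  369.4] [460.2 -45.4  20. ]
level_far 0.81 [226.8 258.1] [723.5 -30.4  20. ]
crate 0.76 [245.5 319.5] [573.5 -28.7   0. ]
jar 0.85 [175.  400.4] [ 433.4 -332.4    0. ]
jar 0.29 [246.8 367.3] [465.5 -54.1   0. ]
paint_can 0.84 [388.6 298.5] [516. 333.   0.]
brush 0.91 [160.1 341.9] [ 597.9 -352.6   -0. ]
```

```bash
python3 - <<'E'
import cv2
a=cv2.imread("pics/top0.png")[150:370,230:450];cv2.imwrite("pics/t1.png",cv2.resize(a,(600,600),interpolation=cv2.INTER_CUBIC))
E
```

```text
(no output)
```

View pics/t1.png

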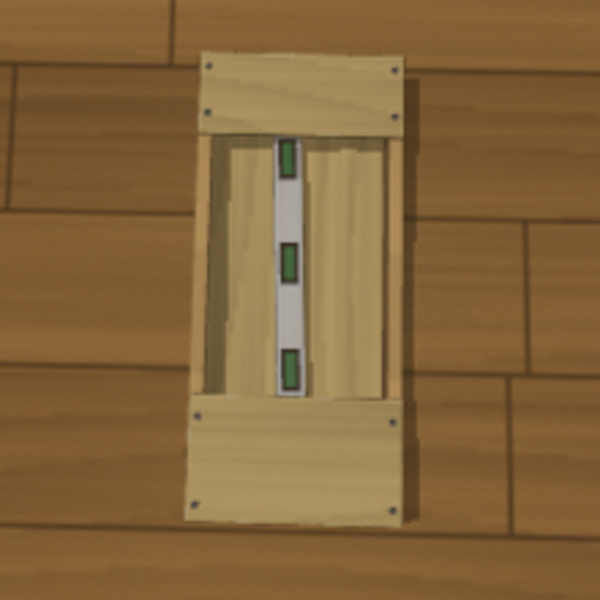

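View pics/side0.png

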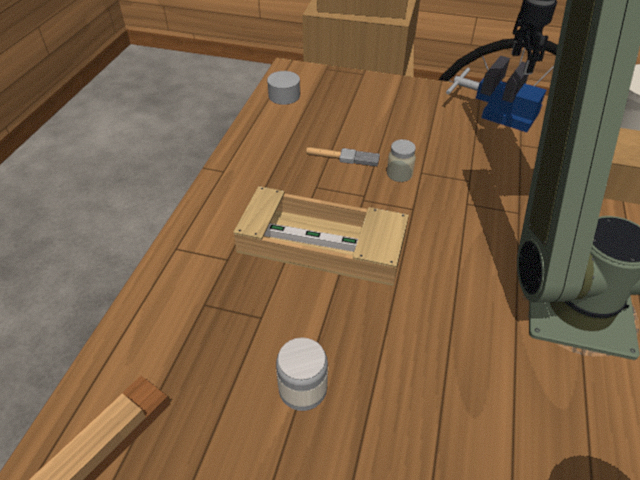

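The top crop shows the crate slightly yawed. The near lip runs about (190,397)–(403,402) in the crop and the far lip about (201,134)–(403,137). The level's vials are at (288,158), (289,262) and (290,370). The side view shows the level flat in the crate, with the bystanders well away.

```bash
python3 - <<'E'
from h import *
np.set_printoptions(precision=2,suppress=True)
c=ctrl.read_camera("top")
k=220/600
f=lambda u,v,z:ray(c,(150+v*k,230+u*k),z)
for n,p in dict(nl=(188,398,68),nr=(403,402,68),fl=(199,134,68),fr=(403,137,68),farl=(202,53,68),farr=(405,56,68),nel=(185,520,68),ner=(403,525,68),v1=(288,158,32),v2=(289,262,32),v3=(290,370,32)).items(): print(n,f(*p))
s=ctrl.observe();print(s["time_s"],R.from_rotvec(s["tool_rot"]).as_matrix())
# edges of level along columns at several rows
g=cv2.cvtColor(c["color"],cv2.COLOR_RGB2HSV)
for r in(222,226,230,234,238,258,262,266,270,274):
    m=np.where((g[r,310:360,1]<60)&(g[r,310:360,2]>120))[0]+310
    print(r,m.min(),m.max(),ray(c,(r+.0,m.mean()),32)[:2])
E
```

```text
nl [478.29  41.89  68.  ]
nr [ 479.01 -118.85   68.  ]
fl [683.77  39.21  68.  ]
fr [ 684.57 -119.22   68.  ]
farl [750.05  38.65  68.  ]
farr [ 750.67 -120.91   68.  ]
nel [388.48  41.53  68.  ]
ner [ 388.75 -118.68   68.  ]
v1 [675.95 -31.49  32.  ]
v2 [590.88 -33.51  32.  ]
v3 [505.21 -35.51  32.  ]
1.15 [[ 0.94  0.33  0.  ]
 [ 0.33 -0.94 -0.  ]
 [ 0.    0.   -1.  ]]
222 330 340 [644.24 -30.64]
226 331 340 [635.32 -31.86]
230 331 340 [626.4  -31.99]
234 330 340 [617.49 -31.03]
238 330 340 [608.62 -31.16]
258 331 340 [564.76 -32.88]
262 331 340 [556.07 -33.01]
266 331 341 [547.42 -34.2 ]
270 331 341 [538.78 -34.32]
274 331 341 [530.17 -34.45]
```

jog_arm:
  commands:
    - [0.25,-0.13,0,0.05]
    - [0.5,-0.27,0,0.1]
    - [0.75,-0.4,0,0.15]
    - [1,-0.54,0,0.2]
    - [1,-0.54,0,0.2]
    - [1,-0.54,0,0.2]
    - [1,-0.54,0,0.2]
    - [1,-0.54,0,0.2]
    - [1,-0.54,0,0.2]
    - [1,-0.54,0,0.2]
  grip: 0.2
  squeeze: 60

```text
time_s: 2.15
position: [343.2, -374.8, 231.2]
tool_rot: [3.141, 0.036, -0.0]
force: [0.1, 0.4, -0.9]
finger_gap: 50.7
grip_force: 0.0
```

jog_arm:
  commands:
    - [0.16,-0.17,0,0]
    - [0.32,-0.34,0,0]
    - [0.48,-0.5,0,0]
    - [0.64,-0.67,0,0]
    - [0.81,-0.84,0,0]
    - [0.81,-0.84,0,0]
    - [0.81,-0.84,0,0]
    - [0.81,-0.84,0,0]
    - [0.81,-0.84,0,0]
    - [0.81,-0.84,0,0]

```text
time_s: 3.15
position: [500.9, -203.1, 231.4]
tool_rot: [3.141, 0.035, 0.0]
force: [0.1, 1.0, 0.1]
finger_gap: 51.0
grip_force: 0.0
```

jog_arm:
  commands:
    - [0.16,-0.17,0,0]
    - [0.32,-0.34,0,0]
    - [0.48,-0.5,0.1,0]
    - [0.64,-0.67,0.2,0]
    - [0.81,-0.84,0.35,0]
    - [0.81,-0.84,0.5,0]
    - [0.81,-0.84,0.65,0]
    - [0.81,-0.84,0.65,0]
    - [0.81,-0.84,0.65,0]
    - [0.81,-0.84,0.65,0]

```text
time_s: 4.15
position: [660.7, -31.0, 103.6]
tool_rot: [3.141, 0.037, 0.006]
force: [-0.0, -0.2, 0.3]
finger_gap: 51.3
grip_force: 0.0
```

jog_arm:
  commands:
    - [0,0,0.15,0]
    - [0,0,0.3,0]
    - [0,0,0.38,0]
    - [0,0,0.43,0]
    - [0,0,0.45,0]
    - [0,0,0.45,0]
    - [0,0,0.45,0]
    - [0,0,0.45,0]
    - [0,0,0.45,0]
    - [0,0,0.45,0]

```text
time_s: 5.15
position: [659.7, -30.1, 11.8]
tool_rot: [3.141, 0.039, 0.001]
force: [-0.8, -0.5, -0.4]
finger_gap: 51.1
grip_force: 0.0
```

jog_arm:
  commands:
    - [0,0,0,0]
    - [0,0,0,0]
    - [0,0,0,0]
    - [0,0,0,0]
    - [0,0,0,0]
    - [0,0,0,0]
    - [0,0,0,0]
    - [0,0,0,0]
    - [0,0,0,0]
    - [0,0,0,0]
  grip: -1
  squeeze: 30

```text
time_s: 6.15
position: [659.6, -30.1, 11.4]
tool_rot: [3.141, 0.039, 0.001]
force: [0.2, -0.4, 2.5]
finger_gap: 21.2
grip_force: 29.9
```

jog_arm:
  commands:
    - [-0.03,0,0,0.004]
    - [-0.06,0,0,0.008]
    - [-0.09,0,0,0.012]
    - [-0.12,0,0,0.015]
    - [-0.15,0,0,0.015]
    - [-0.18,0,0,0.015]
    - [-0.2,0,0,0.015]
    - [-0.2,0,0,0.015]
    - [-0.2,0,0,0.015]
    - [-0.2,0,0,0.015]

```text
time_s: 7.15
position: [618.4, -31.1, 11.4]
tool_rot: [3.142, 0.002, -0.004]
force: [-2.3, -0.2, 6.0]
finger_gap: 21.2
grip_force: 30.4
```

jog_arm:
  commands:
    - [-0.005,0,0,0]
    - [-0.01,0,0,0]
    - [-0.015,0,0,0]
    - [-0.02,0,0,0]
    - [-0.025,0,0,0]
    - [-0.03,0,0,0]
    - [-0.035,0,0,0]
    - [-0.04,0,0,0]
    - [-0.04,0,0,0]
    - [-0.04,0,0,0]

```text
time_s: 8.15
position: [611.4, -31.1, 11.4]
tool_rot: [3.141, 0.002, -0.0]
force: [2.5, 0.2, 4.5]
finger_gap: 21.4
grip_force: 30.2
```

jog_arm:
  commands:
    - [-0.005,0,0,0]
    - [-0.01,0,0,0]
    - [-0.015,0,0,0]
    - [-0.02,0,0,0]
    - [-0.025,0,0,0]
    - [-0.03,0,0,0]
    - [-0.03,0,0,0]
    - [-0.03,0,0,0]
    - [-0.03,0,0,0]
    - [-0.03,0,0,0]

```text
time_s: 9.15
position: [610.6, -31.3, 12.4]
tool_rot: [3.141, 0.001, 0.018]
force: [12.6, -0.8, -0.1]
finger_gap: 21.1
grip_force: 29.7
```

```bash
python3 - <<'E'
from h import *
np.set_printoptions(precision=2,suppress=True)
print(ctrl.observe()["force"])
c=ctrl.read_camera("side");cv2.imwrite("pics/s2.png",cv2.resize(c["color"][170:290,220:430,::-1],(800,457),interpolation=cv2.INTER_CUBIC))
for q,z in dict(level_far=20,level_near=20).items():
  for n in("side","top"):
    if n=="top" : ct=ctrl.read_camera("top")
    for m in ctrl.mark_of(q,n)[:1]: print(q,n,m["confidence"],ray(c if n=="side" else ct,m["position"],z))
E
```

```text
[12.64 -0.77 -0.13]
level_far side 0.92 [671.73 -42.55  20.  ]
level_near side 0.32 [696.58 -81.78  20.  ]
```

View pics/s2.png

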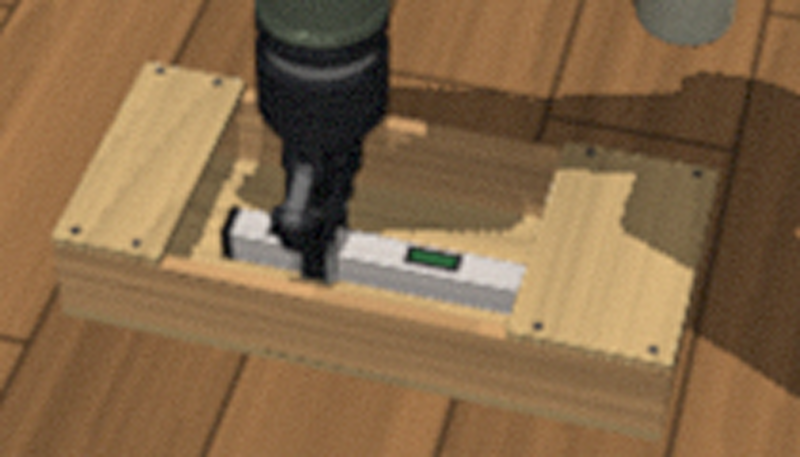

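The picture shows the level's black far end at about (235,235), clear of the far board. The 12.6 N stall means the near end is against the stop. Next I'll regrip nearer the far end, for more leverage in the tilt.

jog_arm:
  commands:
    - [0.02,0,0,0]
    - [0.02,0,0,0]
    - [0.02,0,0,0]
    - [0.02,0,0,0]
    - [0.02,0,0,0]
    - [0.06,0,0,0]
    - [0.1,0,0,0]
    - [0.14,0,0,0]
    - [0.18,0,0,0]
    - [0.18,0,0,0]
  grip: 0

```text
time_s: 10.5
position: [643.1, -31.1, 11.3]
tool_rot: [3.141, 0.002, 0.003]
force: [-0.0, -0.4, -0.2]
finger_gap: 42.6
grip_force: 0.0
```

jog_arm:
  commands:
    - [0,0,0,0]
    - [0,0,0,0]
    - [0,0,0,0]
    - [0,0,0,0]
    - [0,0,0,0]
    - [0,0,0,0]
    - [0,0,0,0]
    - [-0.005,0,0,0]
    - [-0.01,0,0,0]
    - [-0.015,0,0,0]
  grip: -1
  squeeze: 20

```text
time_s: 11.5
position: [641.2, -31.2, 12.2]
tool_rot: [3.141, 0.001, 0.01]
force: [7.1, 0.1, -0.5]
finger_gap: 21.9
grip_force: 22.1
```

jog_arm:
  commands:
    - [-0.001,0,-0.025,0]
    - [-0.003,0,-0.05,0]
    - [-0.006,0,-0.075,0]
    - [-0.01,0,-0.1,0]
    - [-0.014,0,-0.125,0]
    - [-0.018,0,-0.15,0]
    - [-0.023,0,-0.175,0]
    - [-0.028,0,-0.2,0]
    - [-0.028,0,-0.2,0]
    - [-0.028,0,-0.2,0]

```text
time_s: 12.5
position: [636.1, -31.2, 52.8]
tool_rot: [3.141, 0.002, 0.013]
force: [7.0, -0.1, 0.2]
finger_gap: 21.8
grip_force: 21.9
```

```bash
python3 - <<'E'
from h import *
c=ctrl.read_camera("side");cv2.imwrite("pics/s3.png",cv2.resize(c["color"][170:290,220:430,::-1],(800,457),interpolation=cv2.INTER_CUBIC))
E
```

```text
(no output)
```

View pics/s3.png

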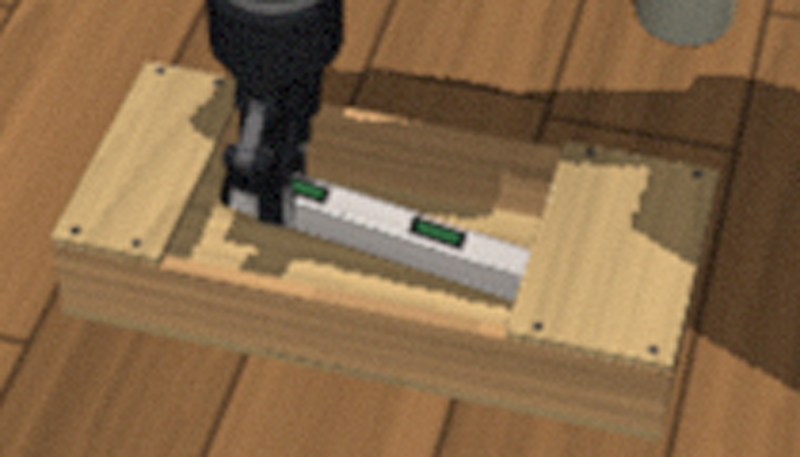

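The bar is pivoting about its near end: the far end is up at (235,195) and the near end still sits low at the lip. I'll carry on to about 18°.

jog_arm:
  commands:
    - [-0.005,0,-0.02,0]
    - [-0.01,0,-0.04,0]
    - [-0.016,0,-0.06,0]
    - [-0.022,0,-0.08,0]
    - [-0.029,0,-0.1,0]
    - [-0.035,0,-0.12,0]
    - [-0.042,0,-0.14,0]
    - [-0.047,0,-0.155,0]
    - [-0.047,0,-0.155,0]
    - [-0.047,0,-0.155,0]

```text
time_s: 13.55
position: [627.0, -31.2, 84.0]
tool_rot: [3.141, 0.002, 0.014]
force: [7.2, -0.3, 1.0]
finger_gap: 21.7
grip_force: 21.9
```

jog_arm:
  commands:
    - [0,0,0,0]
    - [0,0,0,0]
    - [0,0,0,0]
    - [0.01,0,-0.003,0]
    - [0.04,0,-0.012,0]
    - [0.08,0,-0.024,0]
    - [0.12,0,-0.036,0]
    - [0.16,0,-0.048,0]
    - [0.2,0,-0.06,0]
    - [0.2,0,-0.06,0]
  squeeze: 90

```text
time_s: 14.55
position: [665.0, -31.1, 94.6]
tool_rot: [3.141, 0.002, 0.003]
force: [-0.4, -0.3, -1.8]
finger_gap: 20.1
grip_force: 91.5
```

```bash
python3 - <<'E'
from h import *
c=ctrl.read_camera("side");cv2.imwrite("pics/s4.png",cv2.resize(c["color"][150:290,200:430,::-1],(800,487),interpolation=cv2.INTER_CUBIC))
E
```

```text
(no output)
```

View pics/s4.png

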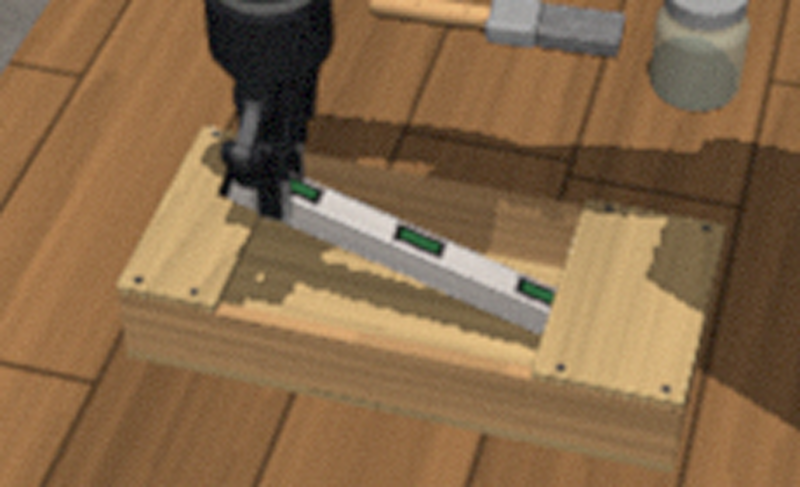

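The level is held on the slant and is coming out cleanly; the third vial now shows at (537,290) and the force is its weight only. I'll keep going along the slant.

jog_arm:
  commands:
    - [0.04,0,-0.013,0]
    - [0.08,0,-0.026,0]
    - [0.12,0,-0.039,0]
    - [0.16,0,-0.052,0]
    - [0.2,0,-0.065,0]
    - [0.24,0,-0.078,0]
    - [0.28,0,-0.09,0]
    - [0.28,0,-0.09,0]
    - [0.28,0,-0.09,0]
    - [0.28,0,-0.09,0]

```text
time_s: 15.6
position: [719.0, -31.0, 112.0]
tool_rot: [3.142, 0.002, -0.002]
force: [0.4, -0.0, -0.8]
finger_gap: 20.2
grip_force: 91.5
```

```bash
python3 - <<'E'
from h import *
c=ctrl.read_camera("side");cv2.imwrite("pics/s5.png",cv2.resize(c["color"][150:290,200:430,::-1],(800,487),interpolation=cv2.INTER_CUBIC))
print(ctrl.observe()["position"])
E
```

```text
[718.99945229 -30.98414319 112.10911039]
```

View pics/s5.png

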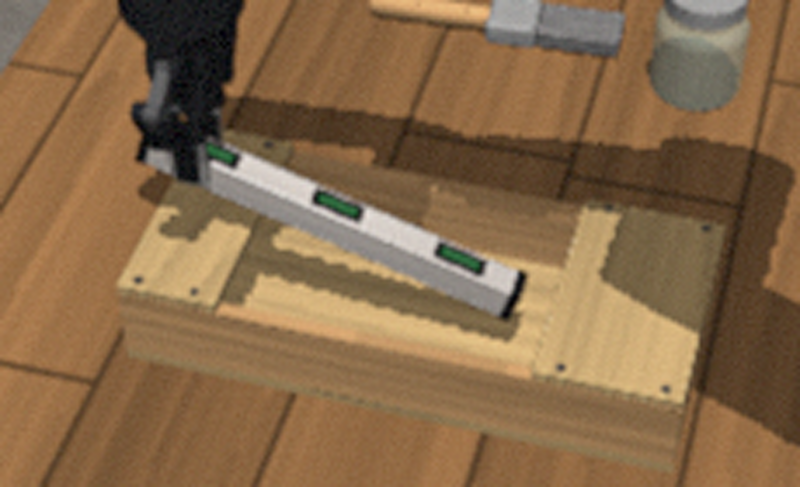

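The black near end at (515,293) is now clear of the near board, so I can lift straight up.

jog_arm:
  commands:
    - [0,0,-0.05,0]
    - [0,0,-0.12,0]
    - [0,0,-0.2,0]
    - [0,0,-0.28,0]
    - [0,0,-0.36,0]
    - [0,0,-0.44,0]
    - [0,0,-0.52,0]
    - [0,0,-0.58,0]
    - [0,0,-0.6,0]
    - [0,0,-0.6,0]

```text
time_s: 16.65
position: [719.7, -31.0, 233.4]
tool_rot: [3.141, 0.002, 0.003]
force: [-0.3, -0.8, -2.3]
finger_gap: 20.2
grip_force: 91.5
```

jog_arm:
  commands:
    - [0,0,0,0]
    - [0,0,0,0]
    - [0,0,0,0]
    - [0,0,0,0]
    - [0,0,0,0]
    - [0,0,0,0]
    - [0,0,0,0]
    - [0,0,0,0]
    - [0,0,0,0]
    - [0,0,0,0]

```text
time_s: 17.65
position: [719.5, -31.0, 232.4]
tool_rot: [3.141, 0.002, 0.0]
force: [0.7, 0.6, -1.5]
finger_gap: 19.6
grip_force: 91.5
```

```bash
python3 - <<'E'
from h import *
c=ctrl.read_camera("side");cv2.imwrite("pics/s6.png",cv2.resize(c["color"][100:290,150:430,::-1],(800,543)))
for m in ctrl.mark_of("level_near","side")[:1]: print(m)
E
```

```text
{'position': [195.3, 349.0], 'confidence': 0.88}
```

View pics/s6.png

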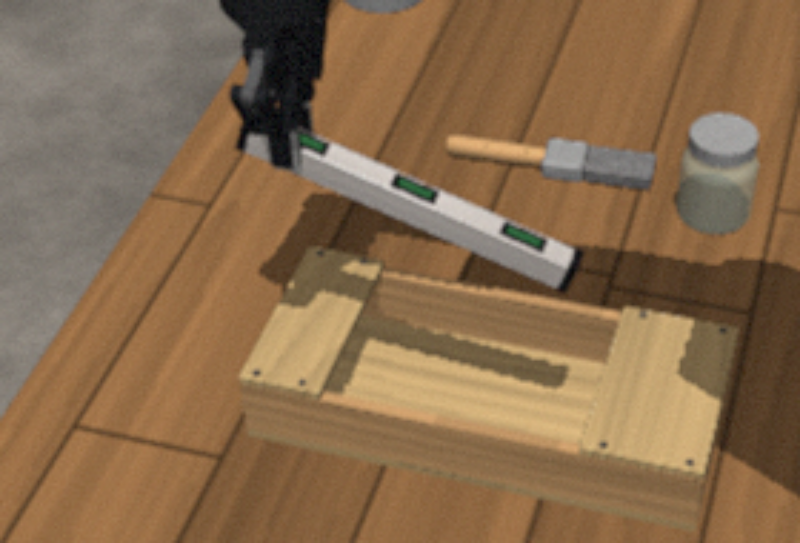

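The level is held well clear: its near end is at (570,270) and the crate is empty below. I'll check the near end's height, then hand in if it's high enough.

```bash
python3 - <<'E'
from h import *
c=ctrl.read_camera("side")
a=min(range(60,300),key=lambda z:abs(ray(c,(195.3,349.),z)[1]+31));p=ray(c,(195.3,349.),a);print(p)
if p[2]-14>125: print(ctrl.hand_in())
E
```

```text
[511.19512194 -30.65293025 169.        ]
the job is handed in; nothing more can be done
None
```

I slid the level home against the stop, tilted it, drew it out on the slant and handed in with it held still in the gripper. Its lowest point is about 85 mm above the boards; the jar, can and brush were not touched.

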